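# Post the ball in the puzzle box and hold its sprung shutter open at the mark

### The job

Play the hide-and-find box for the child: take the yellow ball from the egg cup and post it through the shutter's round window into the beech puzzle box, so that it rolls down inside into the well. Then pull the sprung teal shutter out by its red knob until the red ticks at its window line up with the red ticks on the rails, so that the window lies right over the ball, and finish holding the knob there (the shutter springs shut if let go). Leave everything else on the tray standing where it is.

Things in the scene. Friction and masses are not known exactly. Their poses are not given: they have to be found in the camera images.
- box: Beech puzzle box, 90 x 200 x 99 mm, fixed to the tray by suction feet. Origin on its underside (14 mm above the work surface); +z up, +y along its length to the posting end (y = +105 mm), -y to the knob end (y = -95 mm), the way the shutter is pulled. Inside, a gutter slopes from under the posting hole to the well; a posted ball rolls there by itself in about 1 s and stops, centre 48 mm up.
- shutter (a joint): Flat teal-painted wooden shutter, 74 x 200 x 7 mm, sliding between rails on the box; its top is 95 mm above the box's origin, the rails' tops 99 mm. Value in m: 0 shut, growing as it is pulled along the box's -y; end stop 0.090. At 0.075 the red ticks meet, the window centred over the well. A spring draws it home with about 4 N when shut, 8 N at the mark.
- window (a point): Centre of the shutter's round window (56 mm across, right through the shutter), on the shutter's top; moves with the shutter. Shut, it lies over the posting hole, with the well covered; red ticks on either side of it. Axes as the box's.
- entry (a point): Centre of the posting hole (56 mm across) in the box's deck, 87 mm above the box's origin, 8 mm below the shutter's top. A ball let go through it drops about 55 mm onto the gutter. Fixed to the box.
- well (a point): Centre of the well's round mouth (56 mm across) in the box's deck, 75 mm from the posting hole along the box's -y; red ticks on both rails beside it. Fixed to the box.
- knob_grip (a point): Point on the axis of the red round knob that stands on the shutter (23 mm across, 31 mm tall), 22 mm above the shutter's top and 9 mm below the knob's top, 140 mm from the window's centre along the box's -y; a good place for the TCP. Moves with the shutter. Takes a firm pinch of 20 to 40 N.
- ball: Yellow wooden ball, 44 mm across, about 30 g, loose; origin at its centre. It starts sitting on the egg cup's mouth, its centre 13 mm above the rim.
- egg_cup: White ceramic egg cup, 55 mm tall, 46 mm across the foot and 40 mm across the rim; loose, origin at the centre of its underside, +z up. Must stay standing in place.
- jar: Glass jar with green twist cap, 60 mm across, 88 mm tall, loose, standing; origin at the centre of its underside. Leave alone.
- beaker: Steel beaker, 66 mm across, 82 mm tall, loose, standing; origin at the centre of its underside. Leave alone.
- plate: Blue plastic plate, 160 mm across, 20 mm tall, loose; origin at the centre of its underside. Leave alone.
- spoon: Wooden spoon, 150 mm long, 25 g, lying along its own x axis. Leave alone.
- teether: Green teething ring, 60 mm across, 12 mm thick, lying flat; origin at the centre of its underside. Leave alone.
Mind the look-alikes: they are no part of the job. Of the things that look like the ball, the middle-sized one is meant.

How it is judged:
On the way, in this order (a step that is already met when the one before it is completed fails the run):
1. the ball has been posted and lies in the well inside the box, under the shut shutter (y of ball in the frame of box between -0.022 and 0.004 m and x of ball in the frame of box between -0.015 and 0.015 m and z of ball in the frame of box between 0.03 and 0.062 m and value of joint shutter below 0.02 m), for 0.2 s.
2. the shutter is pulled out by its knob to the red ticks, within 5 mm (value of joint shutter between 0.07 and 0.08 m and contact force between the fingers and shutter above 2 N and distance between the grasp point and knob_grip below 0.035 m), for 0.3 s.
At the end, for the whole second after the job is handed in: The ball rests in the well; the shutter is still, 70 to 80 mm out (ticks within 5 mm), kept there by the fingers on the red knob (2 N or more of contact); egg cup, jar, beaker, plate, spoon and teething ring are within 30 mm of their starts, the first three upright (all of step 2 and velocity of joint shutter between -0.01 and 0.01 m/s and linear speed of ball below 0.02 m/s and y of ball in the frame of box between -0.022 and 0.004 m and x of ball in the frame of box between -0.015 and 0.015 m and z of ball in the frame of box between 0.03 and 0.062 m and not (distance of any of jar, beaker, plate, spoon, teether, egg_cup from where it was at the start of the episode above 0.03 m or angle between any of jar, beaker, egg_cup's own z axis and vertical above 0.35 rad)); the arm keeps its last pose, push and grip.
It fails at once if another thing on the tray is pushed more than 30 mm, or the egg cup, jar or beaker is tipped (distance of any of jar, beaker, plate, spoon, teether, egg_cup from where it was at the start of the episode above 0.03 m or angle between any of jar, beaker, egg_cup's own z axis and vertical above 0.35 rad).
It also fails if it takes over 51 s, if anything falls off the work surface, if the arm or the gripper's body presses on something with over 40 N, if the wrist force passes 120 N, or if a joint passes its speed limit or range.

### The arm

A 6-joint arm with a two-finger parallel gripper is mounted at the origin on the work surface. World frame = base frame: x ahead of the robot, y to its left, z up, the work surface at z = 0. Lengths are in m, angles in rad, forces in N, time in s.
With the tool pointing down it reaches from about 0.425 to 1.125 m from the base axis. Payload 14.9 kg.
Tool frame: the origin (TCP) lies between the finger pads, 19 mm behind the fingertips; this is the grasp point; z points along the fingers, y is the line along which they close (so a half turn about z gives the same grasp; the last joint's range is limited). The gripper opens to 91 mm and grips with 3 to 60 N. Pads are 32 mm wide; open, the fingers measure 118 mm over their backs; the gripper's body (76 mm by 178 mm) begins 60 mm behind the grasp point.
Start: joints at [1.201, 0.379, 1.734, -0, 1.028, -0.033], TCP at [0.231, 0.661, 0.233] pointing down, gripper open.
Joint ranges: [-2.77, 2.77], [-0.74, 2.19], [0, 2.66], [-1.06, 4.2], [0.31, 2.87], [-3.08, 3.08]. Speed limits (rad/s): [1.89, 1.89, 2.39, 3.14, 3.14, 3.14].

### API

Orientations are given as a 3x3 rotation matrix whose columns are the frame's x, y, z axes.
In Python, from rig import bot gives the robot as it stands. The module is installed in compiled form; this text tells all that it offers.
- The arm moves only by the tool apply_moves, never from a script. Its argument "motion" is one flat list of numbers, 7 for each row, row after row: the turn, a rotation vector about the tool's x, y, z in rad, then the shift along the tool's x, y, z in mm, then the opening, from -1 (shut) to 1 (fully open). In form: [ax, ay, az, dx, dy, dz, claw, ax, ay, az, dx, dy, dz, claw, ...]. A call has 1 to 5 rows; each row is the pose to reach, as a shift and turn from the pose commanded when the call began, along the tool's axes at that moment; what a row does not reach only later rows make up. A row lasts 1/12 s, in which the tool goes at most 41.7 mm and 7.16 degrees, less where a joint would pass 70% of its speed; a pose out of reach is approached as far as the arm can. A call with a gripper value outside its range is refused whole. The fingers move at their own pace and stop on an object; the grip force is fixed at half the most. Time passes only in rows, so rows that repeat a pose let the fingers close. It gives the time, the measured TCP pose, the force, the opening and the grip force at its end, in the units of the state.
- bot.get_state(): the state, without advancing time (a new reading comes with each control period).
- bot.get_image(name): name is "scene" or "top"; returns a dict with "img" (420x560x3 uint8, red, green, blue), "mtx" (3x3 intrinsics, pixels), "view" (4x4, takes a point from world to camera coordinates). Camera axes: x right, y down, z forward; pixel columns grow to the right and rows downward; lengths in m; the calibration is good to about 2 mm. A picture is of the moment at which its call begins. There is no depth.
- bot.finish_job(): hands the job in; it is judged then, once.
The state is a dict: "time_s": time; "q": joint angles; "joint_vel": joint speeds; "tau": joint torques, N m; "position": TCP position; "ee_rot": TCP orientation; "ft_force": force on the tool from outside, world axes, zero at the start; "ft_torque": the same for the moment, N m; "grip_width": finger opening in m; "gripper_force": force on a finger pad.
Only numpy, scipy, OpenCV 4.12 (cv2) and the standard library are available. Lean on these libraries where they do the work, as an engineer would, in place of code of your own. Each camera call takes 0.05 s, during which the arm holds its last target. There are 200 camera calls.

## Working session

There is one attempt and no reset: what is moved stays moved. The work goes in short steps, Python scripts to look and compute and a tool call to move; the robot and the scene stay as the last step left them, time stands still between calls to the robot, and variables do not carry over. Pictures are saved under pics/ and viewed, at most 10 in all, crops included, and the job is handed in when it is done.

Besides the shell and the picture viewer there is one more tool, called after "Emit:" by a JSON object that holds its "fn" and its "kwargs". apply_moves: Moves the arm, as the interface text tells. Its arguments: {"type":"object","properties":{"motion":{"type":"array"}},"required":["motion"]}

```bash
mkdir -p pics; cat > h.py <<'E'
import numpy as np,cv2
from rig import bot
def grab(n,f):
    d=bot.get_image(n); cv2.imwrite(f"pics/{f}.png",d["img"][:,:,::-1]); np.savez(f"pics/{f}.npz",**d); return d
def ray(d,uv,z):
    R=d["view"][:3,:3];t=d["view"][:3,3];c=-R.T@t
    r=R.T@np.linalg.inv(d["mtx"])@np.array([uv[0],uv[1],1.]);return c+r*(z-c[2])/r[2]
def proj(d,p):
    q=d["mtx"]@(d["view"]@np.append(p,1))[:3];return q[:2]/q[2]
def tri(d1,u1,d2,u2):
    P=[d["mtx"]@d["view"][:3] for d in(d1,d2)]
    x=cv2.triangulatePoints(P[0],P[1],np.float64(u1).reshape(2,1),np.float64(u2).reshape(2,1));return (x[:3]/x[3]).ravel()
E
python3 - <<'E'
from h import *
for n in("scene","top"):
    d=grab(n,n+"0");print(np.round(d["mtx"],1).tolist(),np.round(-d["view"][:3,:3].T@d["view"][:3,3],3),np.round(d["view"][:3,:3],3).tolist())
print(bot.get_state())
E
```

```text
[[434.9, 0.0, 275.7], [0.0, 434.9, 209.9], [0.0, 0.0, 1.0]] [ 0.957 -0.521  0.867] [[0.749, 0.663, 0.006], [0.496, -0.554, -0.669], [-0.44, 0.503, -0.744]]
[[538.0, 0.0, 268.1], [0.0, 538.0, 217.8], [0.0, 0.0, 1.0]] [ 0.397 -0.028  1.467] [[0.002, -1.0, 0.01], [-0.997, -0.002, -0.077], [0.077, -0.01, -0.997]]
{'time_s': 0.1, 'q': array([ 1.20071727e+00,  3.79347143e-01,  1.73475405e+00, -2.25224276e-05,
        1.02848867e+00, -3.32884138e-02]), 'joint_vel': array([ 0.0011902 , -0.0003027 , -0.00057656,  0.0008304 ,  0.00061914,
       -0.00065575]), 'tau': array([-2.34505744e-03, -7.65033960e+01, -4.35289621e+01,  6.51725871e-02,
        3.99174727e-02, -5.68979556e-05]), 'position': array([0.23119618, 0.66034354, 0.23214443]), 'ee_rot': array([[-9.43823928e-01,  3.30448596e-01, -3.42695626e-04],
       [ 3.30448774e-01,  9.43823464e-01, -9.36676207e-04],
       [ 1.39208346e-05, -9.97300767e-04, -9.99999503e-01]]), 'ft_force': array([-0.90531331,  0.3793213 , -0.54586255]), 'ft_torque': array([-0.02276743, -0.01441875,  0.04136321]), 'gripper_force': 0.0, 'grip_width': 0.09120797720248622}
```

View pics/scene0.png

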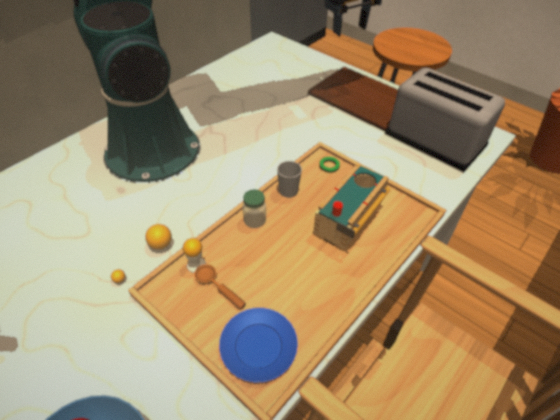

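View pics/top0.png

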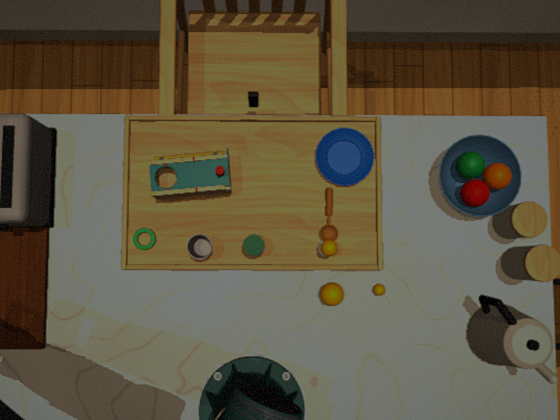

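Scene view: yellow ball candidates are a big one at (158,236), a middle one on the egg cup at (193,247) and a small one at (118,276). In the top view these are (331,294), (330,247) and (379,290). I choose the middle-sized one on the cup. The box has its red knob at scene (337,208) and top (220,171), with the window at scene (365,180) and top (166,177).

```bash
cat > m.py <<'E'
from h import *
def blobs(d,lo,hi,amin=15):
    h=cv2.cvtColor(d["img"],cv2.COLOR_RGB2HSV);m=cv2.inRange(h,lo,hi)
    n,l,s,c=cv2.connectedComponentsWithStats(m);return [(np.round(c[i],1).tolist(),s[i].tolist()) for i in range(1,n) if s[i][4]>=amin]
E
python3 - <<'E'
from m import *
S=dict(np.load("pics/scene0.npz"));T=dict(np.load("pics/top0.npz"))
for nm,d in(("S",S),("T",T)):
    print(nm,"yel",blobs(d,(15,170,120),(32,255,255)));print(" red",blobs(d,(0,170,90),(6,255,255),4),blobs(d,(174,170,90),(180,255,255),4))
    print(" teal",blobs(d,(78,90,30),(98,255,255),200))
a=cv2.resize(S["img"][140:260,300:400],None,fx=4,fy=4,interpolation=2);b=cv2.resize(S["img"][220:300,150:240],None,fx=4,fy=4,interpolation=2)
c=cv2.resize(T["img"][135:215,135:245],None,fx=3.5,fy=3.5,interpolation=2)
o=np.zeros((600,800,3),np.uint8);o[:480,:400]=a;o[:320,400:760]=b;o[320:600,400:785]=c[:280]
cv2.imwrite("pics/crop.png",o[:,:,::-1])
E
```

```text
S yel [([370.2, 210.6], [353, 187, 37, 47, 282]), ([474.9, 200.9], [472, 197, 6, 8, 16]), ([548.5, 217.8], [542, 214, 14, 9, 24]), ([157.9, 235.8], [147, 225, 23, 23, 404]), ([553.8, 231.6], [549, 227, 10, 9, 19]), ([192.3, 247.0], [183, 239, 19, 17, 251]), ([515.1, 248.9], [513, 246, 6, 7, 15]), ([442.1, 272.7], [439, 268, 7, 9, 17]), ([117.4, 275.7], [112, 271, 12, 11, 102])]
 red [([337.1, 207.9], [333, 202, 9, 14, 98]), ([81.5, 419.0], [80, 419, 4, 1, 4])] []
 teal [([348.2, 199.7], [321, 177, 51, 47, 772])]
T yel [([389.9, 90.5], [387, 89, 6, 5, 15]), ([358.0, 102.7], [354, 94, 10, 18, 55]), ([427.4, 109.5], [425, 105, 7, 9, 26]), ([418.8, 110.2], [416, 107, 6, 8, 18]), ([173.7, 156.8], [169, 156, 10, 3, 15]), ([329.2, 247.2], [323, 241, 13, 14, 110]), ([332.2, 293.9], [323, 285, 19, 19, 202]), ([379.1, 289.4], [375, 285, 9, 9, 42])]
 red [([219.3, 169.7], [216, 166, 8, 9, 54]), ([476.8, 191.5], [465, 180, 24, 24, 424]), ([196.0, 189.5], [196, 188, 1, 4, 4])] []
 teal [([199.3, 173.5], [167, 158, 62, 32, 1279])]
```

View pics/crop.png

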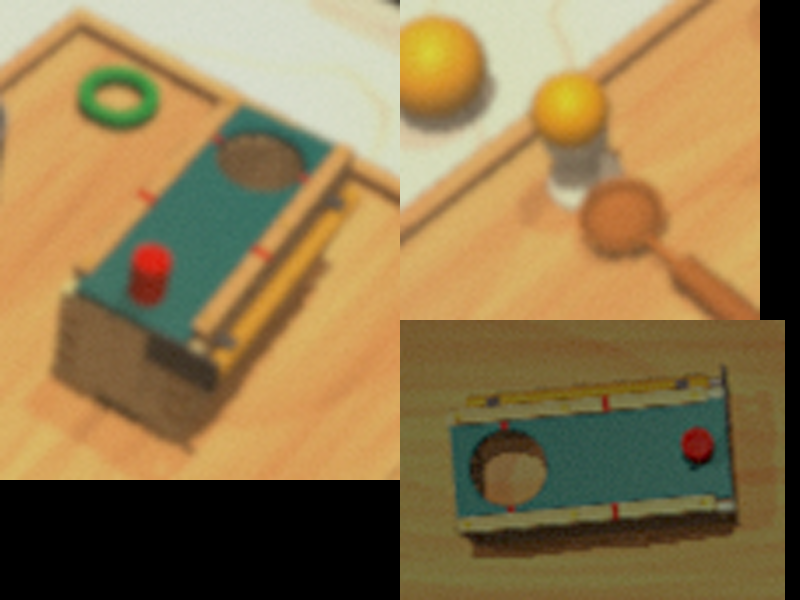

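The crop shows the middle ball sitting on the egg cup at scene (192,247), with the spoon bowl close beside it. The window is clear at scene (365,180.5) and top (166.4,177). The knob top is at scene (337.7,204.5), and the rail ticks at top are (193.6,158.7) and (196.4,189.6).

```bash
python3 - <<'E'
from m import *
S=dict(np.load("pics/scene0.npz"));T=dict(np.load("pics/top0.npz"))
for n,s,t,z in(("ball",(192.3,247),(329.5,247.5),None),("window",(365.2,180.5),(166.4,177),None),("knobtop",(337.7,204.8),(219.5,170.3),None),("tickA",(337,189),(196.4,189.6),None),("tickB",(365.5,203.2),(193.6,158.7),None)):
    p=tri(S,s,T,t);print(n,p.round(4),"reproj",proj(S,p).round(1),proj(T,p).round(1))
for z in(.109,.140,.113): print(z,ray(T,(166.4,177),z).round(4),ray(S,(365.2,180.5),z).round(4),"knob",ray(T,(219.5,170.3),z).round(4),ray(S,(337.7,204.8),z).round(4))
for z in(.068,.075,.08): print("ball",ray(T,(329.5,247.5),z).round(4),ray(S,(192.3,247),z).round(4))
# neighbours & table ones
for n,uv,z in(("jar",(253.5,246),.088),("beaker",(200,247),.082),("spoonbowl",(329.5,233),.02)):print(n,ray(T,uv,z).round(3))
print("tray edge",ray(T,(250,268),.01).round(3))
E
```

```text
ball [ 0.4276 -0.1998  0.0841] reproj [192.1 247. ] [329.4 247.4]
window [0.6066 0.2182 0.1053] reproj [364.5 180.6] [166.1 176.6]
knobtop [0.6188 0.0803 0.1357] reproj [337.3 204.8] [219.4 170.1]
tickA [0.574 0.141 0.111] reproj [336.1 189.1] [196.  189.1]
tickB [0.6529 0.1487 0.1105] reproj [364.9 203.3] [193.4 158.4]
0.109 [0.6051 0.2168 0.109 ] [0.6094 0.2159 0.109 ] knob [0.6227 0.0821 0.109 ] [0.607  0.1029 0.109 ]
0.14 [0.6004 0.2112 0.14  ] [0.6236 0.1858 0.14  ] knob [0.6176 0.0796 0.14  ] [0.6213 0.0774 0.14  ]
0.113 [0.6045 0.2161 0.113 ] [0.6113 0.212  0.113 ] knob [0.6221 0.0818 0.113 ] [0.6088 0.0996 0.113 ]
ball [ 0.4278 -0.2021  0.068 ] [ 0.4171 -0.1928  0.068 ]
ball [ 0.4276 -0.2012  0.075 ] [ 0.4219 -0.1957  0.075 ]
ball [ 0.4275 -0.2006  0.08  ] [ 0.4252 -0.1977  0.08  ]
jar [ 0.431 -0.005  0.088]
beaker [0.428 0.133 0.082]
spoonbowl [ 0.468 -0.208  0.02 ]
tray edge [0.373 0.006 0.01 ]
```

Emit:
{"fn": "apply_moves", "kwargs": {"motion": [0, 0, -0.11, -38, -13, 0, 1, 0, 0, -0.22, -76, -26, 0, 1, 0, 0, -0.337, -114, -39, 0, 1, 0, 0, -0.337, -152, -52, 0, 1, 0, 0, -0.337, -190, -65, 0, 1]}}

```text
time_s: 0.52
position: [0.3902, 0.5351, 0.2325]
ee_rot: [[-1.0, -0.001, -0.0], [-0.001, 1.0, -0.0], [0.0, -0.0, -1.0]]
ft_force: [0.1, 1.1, 0.8]
grip_width: 0.0912
gripper_force: 0.0
```

Emit:
{"fn": "apply_moves", "kwargs": {"motion": [0, 0, 0, -20, -34, 0, 1, 0, 0, 0, -40, -68, 0, 1, 0, 0, 0, -60, -102, 0, 1, 0, 0, 0, -80, -136, 0, 1, 0, 0, 0, -100, -170, 0, 1]}}

```text
time_s: 0.93
position: [0.4897, 0.3647, 0.2325]
ee_rot: [[-1.0, -0.0, -0.0], [-0.0, 1.0, -0.0], [0.0, -0.0, -1.0]]
ft_force: [0.5, -0.6, 0.5]
grip_width: 0.0912
gripper_force: 0.0
```

Emit:
{"fn": "apply_moves", "kwargs": {"motion": [0, 0, 0, 0, -40, 0, 1, 0, 0, 0, 0, -80, 0, 1, 0, 0, 0, 0, -120, 0, 1, 0, 0, 0, 0, -160, 0, 1, 0, 0, 0, 0, -200, 0, 1]}}

```text
time_s: 1.35
position: [0.4887, 0.1647, 0.2325]
ee_rot: [[-1.0, -0.0, -0.0], [-0.0, 1.0, -0.0], [0.0, -0.0, -1.0]]
ft_force: [0.6, 0.1, -0.5]
grip_width: 0.0912
gripper_force: 0.0
```

Emit:
{"fn": "apply_moves", "kwargs": {"motion": [0, 0, 0, 4, -40, 0, 1, 0, 0, 0, 8, -80, 0, 1, 0, 0, 0, 12, -120, 0, 1, 0, 0, 0, 16, -160, 0, 1, 0, 0, 0, 20, -200, 0, 1]}}

```text
time_s: 1.77
position: [0.4685, -0.0352, 0.2328]
ee_rot: [[-1.0, -0.0, 0.0], [-0.0, 1.0, -0.0], [-0.0, -0.0, -1.0]]
ft_force: [1.0, -0.4, -0.4]
grip_width: 0.0912
gripper_force: 0.0
```

Emit:
{"fn": "apply_moves", "kwargs": {"motion": [0, 0, 0, 10, -35, 0, 1, 0, 0, 0, 20, -70, 0, 1, 0, 0, 0, 30, -105, 0, 1, 0, 0, 0, 40, -140, 0, 1, 0, 0, 0, 40, -150, 0, 1]}}

```text
time_s: 2.18
position: [0.4278, -0.1866, 0.2327]
ee_rot: [[-1.0, 0.002, -0.0], [0.002, 1.0, -0.0], [0.0, -0.0, -1.0]]
ft_force: [0.7, -0.9, 0.1]
grip_width: 0.0911
gripper_force: 0.0
```

Emit:
{"fn": "apply_moves", "kwargs": {"motion": [0, 0, 0, 1, -13, 35, 1, 0, 0, 0, 1, -13, 70, 1, 0, 0, 0, 1, -13, 100, 1, 0, 0, 0, 1, -13, 125, 1, 0, 0, 0, 1, -13, 138, 1]}}

```text
time_s: 2.6
position: [0.4269, -0.1955, 0.0918]
ee_rot: [[-1.0, 0.0, -0.003], [0.0, 1.0, 0.002], [0.003, 0.002, -1.0]]
ft_force: [-0.7, 0.7, 0.2]
grip_width: 0.0912
gripper_force: 0.0
```

```bash
python3 - <<'E'
from m import *
S=grab("scene","scene1");T=grab("top","top1")
print(bot.get_state()["position"])
o=np.hstack([cv2.resize(S["img"][190:300,140:240],(400,440),interpolation=2),cv2.resize(T["img"][200:310,280:380],(400,440),interpolation=2)])
cv2.imwrite("pics/c1.png",o[:,:,::-1])
E
```

```text
[ 0.42698592 -0.19548361  0.09259015]
```

View pics/c1.png

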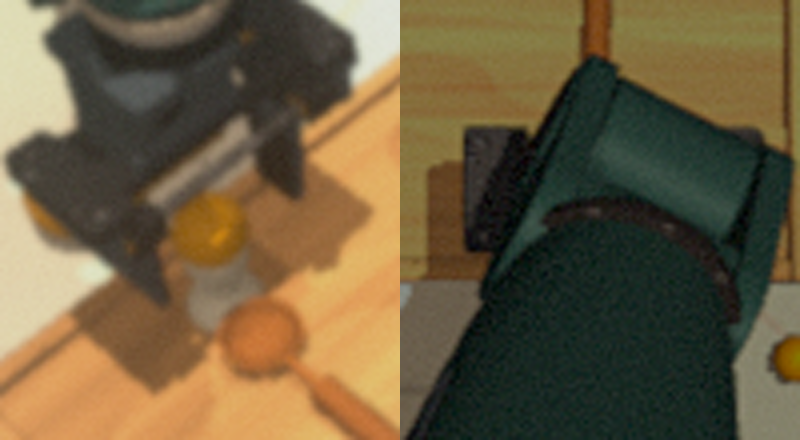

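The fingers straddle the ball (scene crop about (210,228)), and the cup and spoon are clear. I'll settle, centre and close.

Emit:
{"fn": "apply_moves", "kwargs": {"motion": [0, 0, 0, 0, 0, 8, 1, 0, 0, 0, 0, 0, 8, 1, 0, 0, 0, 0, 0, 8, 1]}}

```text
time_s: 2.95
position: [0.4287, -0.1965, 0.0873]
ee_rot: [[-1.0, -0.0, 0.001], [-0.0, 1.0, -0.0], [-0.001, -0.0, -1.0]]
ft_force: [-0.2, 0.4, -0.6]
grip_width: 0.0913
gripper_force: 0.0
```

Emit:
{"fn": "apply_moves", "kwargs": {"motion": [0, 0, 0, 1, -3, 4, 1, 0, 0, 0, 1, -3, 4, 1, 0, 0, 0, 1, -3, 4, 0.3, 0, 0, 0, 1, -3, 4, 0.1, 0, 0, 0, 1, -3, 4, 0.1]}}

```text
time_s: 3.37
position: [0.4274, -0.1995, 0.0829]
ee_rot: [[-1.0, -0.0, 0.0], [-0.0, 1.0, -0.0], [-0.0, -0.0, -1.0]]
ft_force: [0.5, -0.6, -0.3]
grip_width: 0.0744
gripper_force: 0.0
```

Emit:
{"fn": "apply_moves", "kwargs": {"motion": [0, 0, 0, 0, 0, 0, -0.1, 0, 0, 0, 0, 0, 0, -0.5, 0, 0, 0, 0, 0, 0, -1, 0, 0, 0, 0, 0, 0, -1, 0, 0, 0, 0, 0, 0, -1]}}

```text
time_s: 3.78
position: [0.4273, -0.1994, 0.0827]
ee_rot: [[-1.0, -0.0, -0.0], [-0.0, 1.0, 0.0], [0.0, 0.0, -1.0]]
ft_force: [0.4, 0.5, 0.7]
grip_width: 0.0426
gripper_force: 30.0
```

Gripped at 43–44 mm, which is the ball. Lifting slowly at first.

Emit:
{"fn": "apply_moves", "kwargs": {"motion": [0, 0, 0, 0, 0, -5, -1, 0, 0, 0, 0, 0, -15, -1, 0, 0, 0, 0, 0, -40, -1, 0, 0, 0, 0, 0, -75, -1, 0, 0, 0, 0, 0, -110, -1]}}

```text
time_s: 4.2
position: [0.4267, -0.1991, 0.1944]
ee_rot: [[-1.0, -0.0, -0.001], [-0.0, 1.0, 0.001], [0.001, 0.001, -1.0]]
ft_force: [0.6, 0.4, -0.0]
grip_width: 0.0425
gripper_force: 30.0
```

```bash
python3 - <<'E'
from m import *
S=grab("scene","scene2")
s=bot.get_state();print(s["position"],s["grip_width"])
o=cv2.resize(S["img"][160:300,120:260],(560,560),interpolation=2)
cv2.imwrite("pics/c2.png",o[:,:,::-1])
E
```

```text
[ 0.42975543 -0.20068887  0.20099944] 0.042270335270411866
```

View pics/c2.png

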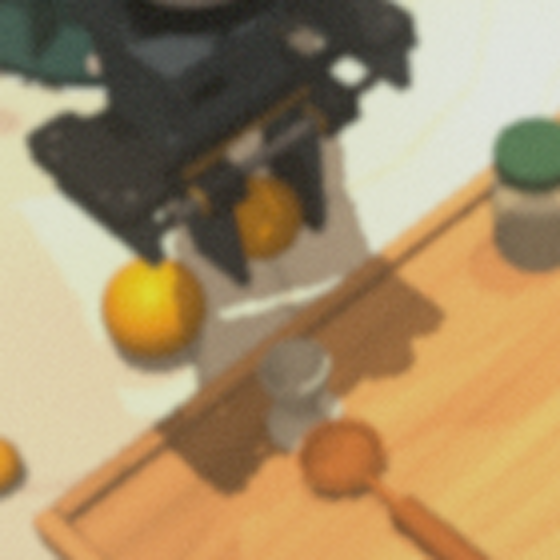

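The ball is held between the fingers at crop (268,217), and the cup stands undisturbed at (295,390). Next, carry it to the window.

Emit:
{"fn": "apply_moves", "kwargs": {"motion": [0, 0, 0, -10, 20, -8, -1, 0, 0, 0, -24, 56, -20, -1, 0, 0, 0, -38, 92, -30, -1, 0, 0, 0, -53, 128, -30, -1, 0, 0, 0, -68, 164, -30, -1]}}

```text
time_s: 4.67
position: [0.496, -0.0338, 0.2246]
ee_rot: [[-1.0, 0.0, 0.002], [0.0, 1.0, -0.0], [-0.002, -0.0, -1.0]]
ft_force: [0.9, -0.4, 0.4]
grip_width: 0.0424
gripper_force: 30.0
```

Emit:
{"fn": "apply_moves", "kwargs": {"motion": [0, 0, 0, -15, 35, 0, -1, 0, 0, 0, -30, 70, 0, -1, 0, 0, 0, -45, 105, 0, -1, 0, 0, 0, -60, 140, 0, -1, 0, 0, 0, -75, 175, 0, -1]}}

```text
time_s: 5.08
position: [0.5706, 0.1416, 0.2238]
ee_rot: [[-1.0, -0.0, 0.001], [-0.0, 1.0, 0.0], [-0.001, 0.0, -1.0]]
ft_force: [0.3, -1.1, 0.4]
grip_width: 0.0427
gripper_force: 30.0
```

Emit:
{"fn": "apply_moves", "kwargs": {"motion": [0, 0, -0.05, -15, 35, 0, -1, 0, 0, -0.094, -28, 65, 0, -1, 0, 0, -0.094, -36, 78, 0, -1, 0, 0, -0.094, -36, 78, 0, -1, 0, 0, -0.094, -36, 78, 0, -1]}}

```text
time_s: 5.5
position: [0.6061, 0.2176, 0.2231]
ee_rot: [[-0.996, -0.094, -0.0], [-0.094, 0.996, -0.0], [0.0, -0.0, -1.0]]
ft_force: [0.0, -0.3, -0.2]
grip_width: 0.0425
gripper_force: 30.0
```

Emit:
{"fn": "apply_moves", "kwargs": {"motion": [0, 0, 0, 0, 0, 30, -1, 0, 0, 0, 0, 0, 55, -1, 0, 0, 0, 0, 0, 75, -1, 0, 0, 0, 0, 0, 82, -1, 0, 0, 0, 0, 0, 82, -1]}}

```text
time_s: 5.92
position: [0.605, 0.2161, 0.1395]
ee_rot: [[-0.996, -0.093, -0.003], [-0.093, 0.996, -0.001], [0.003, -0.001, -1.0]]
ft_force: [-0.1, 0.6, 0.3]
grip_width: 0.0433
gripper_force: 30.0
```

```bash
python3 - <<'E'
from m import *
S=grab("scene","scene3");T=grab("top","top3")
s=bot.get_state();print(s["position"],s["grip_width"])
o=np.hstack([cv2.resize(S["img"][130:250,300:410],(440,480),interpolation=2),cv2.resize(T["img"][120:220,120:210],(360,480),interpolation=2)])
cv2.imwrite("pics/c3.png",o[:,:,::-1])
E
```

```text
[0.60659184 0.21700783 0.14186558] 0.04250281428421365
```

View pics/c3.png

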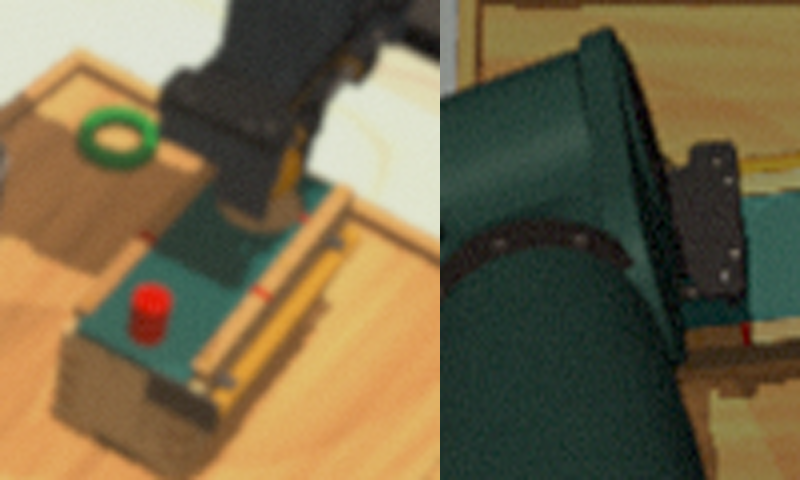

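The gripper with the ball is over the window (scene crop about (260,215)) and lines up with the box. I'll lower the last few millimetres and release.

Emit:
{"fn": "apply_moves", "kwargs": {"motion": [0, 0, 0, 0, 0, 4, -1, 0, 0, 0, 0, 0, 7, -1, 0, 0, 0, 0, 0, 7, -1, 0, 0, 0, 0, 0, 7, -1, 0, 0, 0, 0, 0, 7, -1]}}

```text
time_s: 6.43
position: [0.6064, 0.2177, 0.134]
ee_rot: [[-0.996, -0.094, 0.0], [-0.094, 0.996, 0.0], [-0.0, 0.0, -1.0]]
ft_force: [-0.5, 0.9, 0.1]
grip_width: 0.0427
gripper_force: 30.0
```

Emit:
{"fn": "apply_moves", "kwargs": {"motion": [0, 0, 0, 0, 0, 0, 0.3, 0, 0, 0, 0, 0, 0, 0.3, 0, 0, 0, 0, 0, 0, 0.3, 0, 0, 0, 0, 0, 0, 0.3, 0, 0, 0, 0, 0, 0, 0.3]}}

```text
time_s: 6.85
position: [0.6063, 0.2176, 0.1338]
ee_rot: [[-0.996, -0.094, 0.0], [-0.094, 0.996, 0.0], [-0.0, -0.0, -1.0]]
ft_force: [0.2, 0.1, -1.0]
grip_width: 0.059
gripper_force: 0.0
```

Emit:
{"fn": "apply_moves", "kwargs": {"motion": [0, 0, 0, 0, 0, -10, 0.3, 0, 0, 0, 0, 0, -35, 0.3, 0, 0, 0, 0, 0, -70, 0.3, 0, 0, 0, 0, -35, -85, 0.3, 0, 0, 0, 0, -70, -85, 0.3]}}

```text
time_s: 7.27
position: [0.6148, 0.1486, 0.2238]
ee_rot: [[-0.995, -0.097, 0.006], [-0.097, 0.995, 0.001], [-0.006, 0.001, -1.0]]
ft_force: [1.5, -0.7, 0.3]
grip_width: 0.0593
gripper_force: 0.0
```

Emit:
{"fn": "apply_moves", "kwargs": {"motion": [0, 0, 0, 0, -25, 0, 0.3, 0, 0, 0, 0, -50, 0, 0.3, 0, 0, 0, 0, -68, 0, 0.3, 0, 0, 0, 0, -68, 0, 0.3, 0, 0, 0, 0, -68, 0, 0.3]}}

```text
time_s: 7.68
position: [0.6194, 0.0796, 0.2194]
ee_rot: [[-0.996, -0.093, 0.001], [-0.093, 0.996, 0.0], [-0.001, 0.0, -1.0]]
ft_force: [0.4, 0.3, -0.0]
grip_width: 0.0595
gripper_force: 0.0
```

```bash
python3 - <<'E'
from m import *
S=grab("scene","scene4");T=grab("top","top4")
s=bot.get_state();print(s["position"],s["grip_width"])
o=np.hstack([cv2.resize(S["img"][130:250,300:410],(440,480),interpolation=2),cv2.resize(T["img"][120:220,120:210],(360,480),interpolation=2)])
cv2.imwrite("pics/c4.png",o[:,:,::-1])
for n,d in(("S",S),("T",T)):print(blobs(d,(15,170,100),(32,255,255)),"red",blobs(d,(0,170,70),(6,255,255),4))
E
```

```text
[0.61925319 0.08074636 0.21912992] 0.05944621811991218
[([513.5, 128.7], [511, 125, 6, 8, 15]), ([370.5, 210.3], [354, 187, 36, 47, 279]), ([520.5, 204.1], [516, 202, 12, 4, 17]), ([536.8, 224.6], [532, 221, 11, 7, 20]), ([157.7, 235.9], [146, 225, 24, 23, 416]), ([117.5, 275.7], [112, 271, 12, 11, 102]), ([440.7, 280.0], [435, 276, 11, 11, 35]), ([457.3, 289.6], [453, 286, 10, 8, 22]), ([472.4, 299.4], [470, 297, 7, 6, 16]), ([466.8, 306.4], [464, 303, 6, 9, 16]), ([524.2, 324.4], [520, 320, 9, 10, 19]), ([545.1, 352.4], [542, 348, 7, 10, 17]), ([543.9, 362.4], [539, 360, 10, 5, 20])] red [([337.0, 208.5], [333, 202, 10, 14, 112]), ([81.0, 419.0], [78, 419, 7, 1, 7])]
[([475.9, 116.7], [347, 87, 213, 167, 6030]), ([79.0, 100.6], [0, 88, 159, 26, 3296]), ([324.1, 101.0], [321, 88, 8, 27, 165]), ([156.0, 158.0], [154, 157, 5, 3, 15]), ([500.5, 173.8], [492, 166, 18, 17, 220]), ([329.4, 220.4], [328, 215, 4, 11, 17]), ([336.3, 230.7], [333, 225, 6, 12, 15]), ([332.0, 293.9], [321, 283, 22, 23, 381]), ([378.9, 289.2], [374, 284, 11, 11, 98]), ([558.5, 388.1], [557, 367, 3, 53, 94])] red [([475.3, 192.1], [462, 180, 27, 26, 548])]
```

View pics/c4.png

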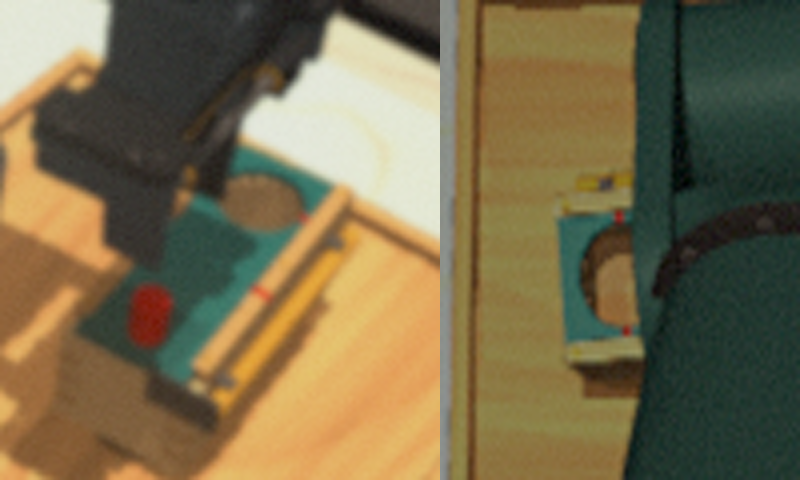

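The ball has gone in: the window shows only the gutter at scene crop (263,200), and no yellow is left outside. The knob at (150,315) is below the fingers. Next, descend and pinch.

Emit:
{"fn": "apply_moves", "kwargs": {"motion": [0, 0, 0, 0, -1, 30, 0.3, 0, 0, 0, 0, -1, 60, 0.3, 0, 0, 0, 0, -1, 80, 0.3, 0, 0, 0, 0, -1, 86, 0.3, 0, 0, 0, 0, -1, 86, 0.3]}}

```text
time_s: 8.2
position: [0.6184, 0.0799, 0.1314]
ee_rot: [[-0.995, -0.095, -0.003], [-0.095, 0.995, -0.0], [0.003, 0.0, -1.0]]
ft_force: [0.0, 0.4, -0.2]
grip_width: 0.0594
gripper_force: 0.0
```

Emit:
{"fn": "apply_moves", "kwargs": {"motion": [0, 0, 0, 0, 0, 0, 0.3, 0, 0, 0, 0, 0, 0, 0, 0, 0, 0, 0, 0, 0, -0.2, 0, 0, 0, 0, 0, 0, -0.3, 0, 0, 0, 0, 0, 0, -0.4]}}

```text
time_s: 8.62
position: [0.6197, 0.0792, 0.1335]
ee_rot: [[-0.996, -0.094, 0.001], [-0.094, 0.996, 0.0], [-0.001, -0.0, -1.0]]
ft_force: [-0.5, 1.0, 0.0]
grip_width: 0.0351
gripper_force: 0.0
```

Emit:
{"fn": "apply_moves", "kwargs": {"motion": [0, 0, 0, 0, 0, 1, -0.5, 0, 0, 0, 0, 0, 1, -0.6, 0, 0, 0, 0, 0, 1, -1, 0, 0, 0, 0, 0, 1, -1, 0, 0, 0, 0, 0, 1, -1]}}

```text
time_s: 9.03
position: [0.6194, 0.0794, 0.1318]
ee_rot: [[-0.996, -0.094, 0.0], [-0.094, 0.996, 0.0], [-0.0, 0.0, -1.0]]
ft_force: [-1.2, 4.0, 2.3]
grip_width: 0.0216
gripper_force: 30.0
```

Emit:
{"fn": "apply_moves", "kwargs": {"motion": [0, 0, 0, 0, -8, 0, -1, 0, 0, 0, 0, -18, 0, -1, 0, 0, 0, 0, -28, 0, -1, 0, 0, 0, 0, -38, 0, -1, 0, 0, 0, 0, -48, 0, -1]}}

```text
time_s: 9.45
position: [0.624, 0.0314, 0.1318]
ee_rot: [[-0.996, -0.094, 0.0], [-0.094, 0.996, 0.001], [-0.0, 0.001, -1.0]]
ft_force: [0.9, 6.9, 0.7]
grip_width: 0.0216
gripper_force: 30.0
```

Emit:
{"fn": "apply_moves", "kwargs": {"motion": [0, 0, 0, 0, -10, 0, -1, 0, 0, 0, 0, -19, 0, -1, 0, 0, 0, 0, -25, 0, -1, 0, 0, 0, 0, -27, 0, -1, 0, 0, 0, 0, -27, 0, -1]}}

```text
time_s: 9.87
position: [0.6266, 0.0045, 0.1318]
ee_rot: [[-0.996, -0.093, 0.0], [-0.093, 0.996, 0.001], [-0.001, 0.001, -1.0]]
ft_force: [1.1, 7.2, 2.2]
grip_width: 0.0219
gripper_force: 30.0
```

```bash
python3 - <<'E'
from m import *
S=grab("scene","scene5");T=grab("top","top5")
s=bot.get_state();print(s["position"],s["grip_width"],s["ft_force"],s["gripper_force"])
p=s["position"];print("travel",np.linalg.norm(p[:2]-[.6194,.0794]))
o=np.hstack([cv2.resize(S["img"][150:240,310:400],(480,480),interpolation=2),cv2.resize(T["img"][130:210,140:193],(318,480),interpolation=2)])
cv2.imwrite("pics/c5.png",o[:,:,::-1])
for lo in(0,174):print("red",blobs(S,(lo,120,60),(lo+7,255,255),3))
E
```

```text
[0.62663641 0.00479973 0.13183209] 0.021793447596940085 [1.44734047 7.86558263 0.45678854] 30.00023347005481
travel 0.07495042146265547
red [([551.0, 105.0], [550, 104, 3, 3, 4]), ([551.8, 110.2], [551, 109, 2, 3, 4]), ([547.7, 114.6], [546, 113, 5, 5, 7]), ([558.7, 115.0], [558, 114, 2, 3, 3]), ([549.5, 116.8], [548, 116, 4, 3, 4]), ([545.3, 123.0], [545, 122, 2, 3, 3]), ([541.5, 139.8], [540, 139, 4, 2, 4]), ([537.3, 144.0], [537, 143, 2, 3, 3]), ([540.0, 146.7], [539, 146, 3, 2, 3]), ([324.2, 228.2], [323, 226, 4, 6, 13]), ([80.5, 419.0], [77, 419, 8, 1, 8])]
red [([78.5, 418.3], [74, 418, 10, 2, 10])]
```

View pics/c5.png

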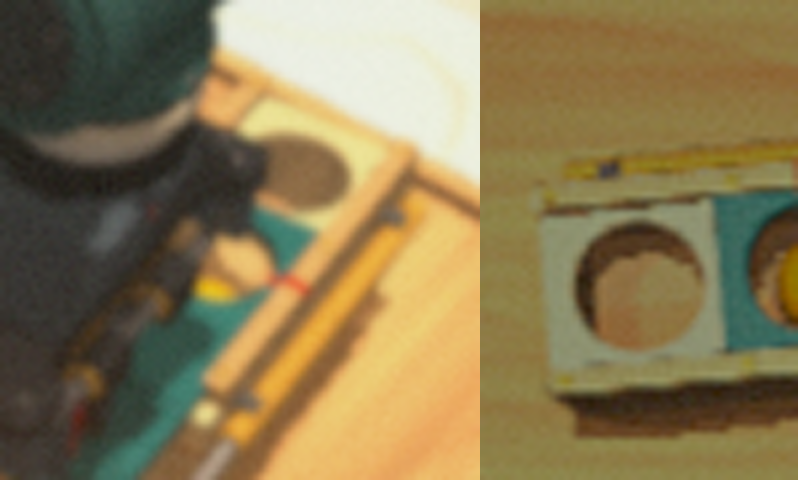

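The ticks at scene crop (280,283) form one line. The yellow ball shows through the window in both views, and the top view gives 30 px ≈ 75 mm of exposed deck, matching the 75 mm travel. I'll hold and hand in.

Emit:
{"fn": "apply_moves", "kwargs": {"motion": [0, 0, 0, 0, 0, 0, -1, 0, 0, 0, 0, 0, 0, -1, 0, 0, 0, 0, 0, 0, -1, 0, 0, 0, 0, 0, 0, -1, 0, 0, 0, 0, 0, 0, -1]}}

```text
time_s: 10.38
position: [0.6266, 0.005, 0.1318]
ee_rot: [[-0.996, -0.094, 0.0], [-0.094, 0.996, 0.001], [-0.001, 0.001, -1.0]]
ft_force: [1.0, 7.5, 1.2]
grip_width: 0.0213
gripper_force: 30.0
```

```bash
python3 -c "
from rig import bot
s=bot.get_state();print(s['position'],s['gripper_force'],s['ft_force']);print(bot.finish_job())"
```

```text
[0.62659767 0.00501469 0.13181534] 30.000119865580928 [1.04971984 7.53035812 1.16229741]
the job is handed in; nothing more can be done
None
```

The ball is posted and lies in the well, the shutter is held about 75 mm out with its ticks lined up, and the job was handed in at about 10.4 s; no verdict came back.

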